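# Steady the jewellery stand and set out the jewel boxes

### The arm

A 6-joint arm with a two-finger parallel gripper is mounted at the origin on the work surface. World frame = base frame: x ahead of the robot, y to its left, z up, the work surface at z = 0. Lengths are in m, angles in degrees, forces in N, time in s.
With the tool pointing down it reaches from about 0.375 to 0.75 m from the base axis. Payload 9 kg.
Tool frame: the origin (TCP) lies where the fingers leave the gripper's body, on its centre line; the fingertips stand 73 mm ahead of it and the grasp point (between the pads) lies 54 mm ahead of it (robot.tip_reach is the distance from the TCP to the fingertips, in m); z points along the fingers, y is the line along which they close (so a half turn about z gives the same grasp; the last joint's range is limited). The gripper opens to 85 mm and grips with 20 to 120 N. Pads are 22 mm wide; open, the fingers measure 114 mm over their backs; the gripper's body (76 mm by 85 mm) begins 54 mm behind the grasp point. The pads swing forward as they close: fully open they stand 13 mm farther back than shut.
Start: joints at [58.001, 5.964, 5.575, 89.605, 0, 77.527], TCP at [0.201, 0.566, 0.304] pointing down, gripper open.
Joint ranges: [-171.21, 171.21], [-48.23, 106.86], [-62.78, 66.21], [-105.2, 120.99], [-86.42, 89.51], [-180, 180]. Speed limits (degrees/s): [127.2, 127.2, 147.25, 180, 180, 180].

### API

Orientations are given as [roll, pitch, yaw] about the fixed x, y, z axes, in that order (R = Rz(yaw) Ry(pitch) Rx(roll)).
In Python, from plant import robot gives the robot as it stands. Calls block until the motion is done:
- robot.move_pose(position, orientation): joint-space move of the TCP to a pose.
- robot.line_to(position, vel=0.15, rotation=None, guard=None): straight line of the TCP; rotation=None keeps the orientation; vel is the mean speed in m/s. With guard (N) it stops when the force on the tool has changed by that much, and returns True; else False.
- robot.goto_joints(angles): joint-space move.
- robot.set_gripper(opening): finger opening in m; the grip force is fixed at half the most; returns when the fingers have stopped.
- robot.pause(seconds).
- robot.ik(position, orientation): joint angles nearest the present ones, or None.
- robot.observe(): the state.
- robot.grab_frame(name): name is "side" or "top"; returns the picture (420x560x3 uint8, blue, green, red); there is no depth.
- robot.get_calibration(name): a dict with "vertical_fov" (degrees; the focal length in pixels is half the picture's height over the tangent of half this angle, whatever the lens; pixels are square), "cx", "cy" (the principal point, pixels), "rvec" (rotation vector, rad) and "tvec" (3), from world to camera coordinates, as OpenCV has them. Camera axes: x right, y down, z forward; pixel columns grow to the right and rows downward; lengths in m; the calibration is good to about 2 mm. A picture is of the moment at which its call begins. get_calibration takes no time and is no camera call.
A pose or a line that the arm cannot do raises robot.IKError and nothing moves.
- robot.job_done(): hands the job in; it is judged then, once.
The state is a dict: "time": time; "q": joint angles; "qvel": joint speeds; "joint_torque": joint torques, N m; "tool_pos": TCP position; "tcp_rot": TCP orientation; "ft_force": force on the tool from outside, world axes, zero at the start; "torque": the same for the moment, N m; "gripper_width": finger opening in m; "gripper_force": force on a finger pad.
Only numpy, scipy, OpenCV 4.12 (cv2) and the standard library are available. Lean on these libraries where they do the work, as an engineer would, in place of code of your own. Each camera call takes 0.05 s, during which the arm holds its last target. There are 200 camera calls.

### The job

The round display stand rocks: first screw its two adjustable feet down until it stands level and no longer wobbles, each foot just reaching the counter and neither too short nor too long. Only then pinch the two buttons on the clear cover of the tray together, lift the cover off and set it aside, and move every jewel box from the tray onto the stand, lying flat on its top, right way up and side by side; last, put the cover back on the empty tray so that it sits flat and latched again, both buttons out. Leave the perfume, the dish and the jar alone.

Things in the scene. Friction and masses are not known exactly. Their poses are not given: they have to be found in the camera images.
- stand: round metal display stand, disc 284 mm across, loose, 3 kg. Origin: disc centre, on the plane of the fixed feet's soles; z up. Flat top at z 32 mm, edge rim 4 mm high. Two fixed rubber feet at (0, +-105) mm, two screw feet at (-98, 0) (foot_a, brass knob) and (98, 0) (foot_b, dark knob), both 3.5 to 8 mm too short at first, so that it rocks about its y axis and leans on one of them
- stand_top (a point): centre of the stand's flat top, axes as the stand's. A black strip along y (75 x 250 mm, look only) marks a good row for the boxes
- foot_a (a joint): turn of the brass screw foot, rad. Clockwise seen from above makes it grow and drives knob, stem and pad down together, 10 mm a full turn. At 0 its pad is on the plane of the fixed feet; negative: too short; positive: too long. Range -6 to 2. Friction 0.06 N m; it stays where it is left
- foot_b (a joint): the same for the dark screw foot
- foot_a_knob (a point): centre of the top face of foot_a's knob, an upright fluted cylinder 30 mm across and 20 mm high below this point. With the foot at 0 this point is 28 mm above the disc's top (knob underside 8 mm above it); with the foot g mm too short it is g mm higher. Its axes turn with the knob
- foot_b_knob (a point): the same for foot_b
- tray: shallow white tray fixed to the counter, 124 mm (x) by 244 mm (y). Origin: centre of its underside. Inner floor at 4 mm, walls 4 mm thick, top at 14 mm. Mid long walls: steel brackets 28 mm wide, 30 mm high, |x| 47.5 to 56 mm, with lips that hold the cover's hooks. Mid short walls: tabs 22 mm high just inside. Boxes stand in a row near y = -86, -30, 30, 86 mm
- lid: clear hollow cover, 124 x 244 x 40 mm, open below, 0.3 kg, loose; latched on the tray's walls at first, its origin 14 mm above the tray's. Origin: centre of its lower rim plane, z up, y along its length. Two purple spring buttons on top face apart along x; both pinched in, its hooks are free and it lifts by them; it must rise 22 mm to clear the tray. Play on the tray about 3 mm
- lid_pinch (a point): point midway between the two buttons, 62 mm above the cover's lower rim, 22 mm above its top face; axes as the lid's. The buttons reach from 42 to 68 mm above the lower rim and are 24 mm wide in y; outer faces at x = +-28 mm (56 mm apart; 42 mm when fully pinched)
- press_front (a joint): travel in m of the button on the lid's -x side towards the other: 0 out, 0.007 fully in (hook free from about 0.006). Spring 3 N out, 6 N in.
- press_back (a joint): the same for the button on the +x side
- box_a: flat square jewel box, 44 x 44 x 30 mm high, about 80 g, violet with a thin brass band and a low round gem (5 mm high, look only) on top; loose. Origin: centre of its underside, z up, x and y along its sides. Two to four of the four boxes are present, in any place of the tray; an absent one reads None
- box_b: flat square jewel box, 44 x 44 x 30 mm high, about 80 g, blue with a thin brass band and a low round gem (5 mm high, look only) on top; loose. Origin: centre of its underside, z up, x and y along its sides. Two to four of the four boxes are present, in any place of the tray; an absent one reads None
- box_c: flat square jewel box, 44 x 44 x 30 mm high, about 80 g, plum pink with a thin brass band and a low round gem (5 mm high, look only) on top; loose. Origin: centre of its underside, z up, x and y along its sides. Two to four of the four boxes are present, in any place of the tray; an absent one reads None
- box_d: flat square jewel box, 44 x 44 x 30 mm high, about 80 g, teal with a thin brass band and a low round gem (5 mm high, look only) on top; loose. Origin: centre of its underside, z up, x and y along its sides. Two to four of the four boxes are present, in any place of the tray; an absent one reads None
- perfume: bystander: amber perfume bottle, 48 mm across, 85 mm high, loose. Origin: centre of its underside
- bangle_dish: bystander: white round dish 104 mm across with a bead bangle on it, loose. Origin: centre of its underside
- cream_jar: bystander: glass jar 64 mm across, 50 mm high, loose. Origin: centre of its underside

How it is judged:
By the outcome, as a careful person would: the job done as asked, in the order asked, and still so for the second after the job is handed in, with the robot touching nothing.
Of box_a, box_b, box_c, box_d only 2 to 4 are there at a start; the rules pass over those that are not, and their reading is None.
At some moment in a run one of box_a, box_b, box_c, box_d may be knocked a few centimetres aside while the robot is not near it.
Once in a run the grip may slacken for a moment while it holds something.
It also fails if it takes over 210 s, if anything falls off the work surface, if the arm or the gripper's body presses on something with over 40 N, if the wrist force passes 120 N, or if a joint passes its speed limit or range.

## Working session

There is one attempt and no reset: what is moved stays moved. The work goes in short steps, each a Python script; the robot and the scene stay as the last script left them, time stands still between calls to the robot, and variables do not carry over. Pictures are saved under pics/ and viewed, at most 14 in all, crops included, and the job is handed in when it is done.

```bash
ls; mkdir -p pics; python3 - <<'E'
from plant import robot
import cv2
for n in("side","top"):
    cv2.imwrite(f"pics/{n}0.png",robot.grab_frame(n)); print(n,robot.get_calibration(n))
o=robot.observe();print(o)
E
```

```text
pics
side {'vertical_fov': 49.65858286132234, 'cx': 279.69683818729874, 'cy': 213.26881924781952, 'rvec': array([ 2.06705309, -0.53071936,  0.30012558]), 'tvec': array([-0.54204543,  0.22994947,  0.61242391])}
top {'vertical_fov': 52.85729482699195, 'cx': 278.17752709335787, 'cy': 211.02722254694945, 'rvec': array([ 2.20182623, -2.16168685,  0.07932316]), 'tvec': array([0.00910609, 0.60153652, 0.9350007 ])}
{'time': 0.1, 'q': array([5.79986451e+01, 5.99573413e+00, 5.53147871e+00, 8.96035979e+01,
       5.58396861e-04, 7.75265822e+01]), 'qvel': array([-0.08631252, -0.1599607 ,  0.19150266, -0.008567  , -0.07384544,
        0.0347697 ]), 'joint_torque': array([ 5.96011552e-03, -5.58210361e+01,  5.04718351e+01,  1.31314309e-02,
       -3.56526216e-04, -8.52891219e-06]), 'tool_pos': array([0.20043788, 0.56531133, 0.30319419]), 'tcp_rot': array([-1.79933869e+02, -1.52006320e-02,  1.60472054e+02]), 'ft_force': array([ 0.24496251, -0.47296065, -0.10122764]), 'torque': array([ 0.02589163, -0.01660041,  0.00905155]), 'gripper_force': 0.0, 'gripper_width': 0.08567393843718002}
```

View pics/side0.png

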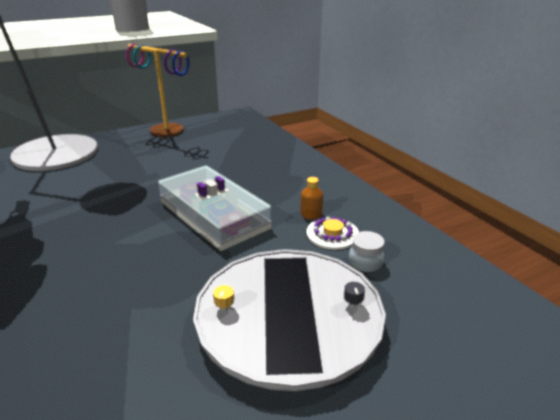

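View pics/top0.png

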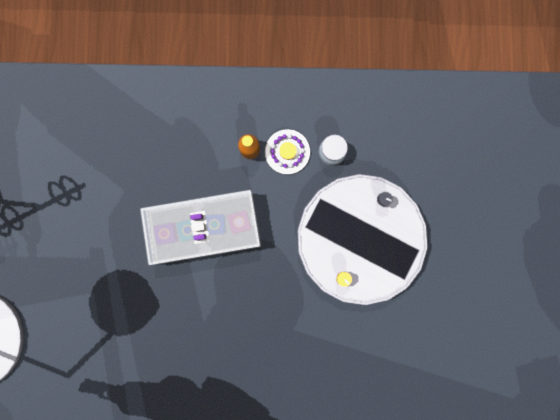

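The side view shows the stand with its brass knob at (224,297) and dark knob at (354,293), and the latched tray. The top view shows the tray at about (200,228) with four boxes (violet 165, teal 187, blue 215, pink 239). The stand is at (362,239), brass knob (345,279), dark knob (387,199).

```bash
cat > h.py <<'E'
from plant import robot
import numpy as np, cv2
class Cam:
    def __init__(s,n):
        c=robot.get_calibration(n); f=210/np.tan(np.radians(c['vertical_fov']/2))
        s.K=np.array([[f,0,c['cx']],[0,f,c['cy']],[0,0,1]]); s.r=np.array(c['rvec']); s.R=cv2.Rodrigues(s.r)[0]; s.t=np.array(c['tvec']); s.C=-s.R.T@s.t
    def plane(s,uv,z):
        d=s.R.T@np.linalg.inv(s.K)@np.array([uv[0],uv[1],1.]); return s.C+d*(z-s.C[2])/d[2]
    def px(s,p): return cv2.projectPoints(np.array([p],float),s.r,s.t,s.K,None)[0].ravel()
def tri(uv1,uv2):
    a,b=Cam('side'),Cam('top')
    P=[c.K@np.c_[c.R,c.t] for c in(a,b)]
    X=cv2.triangulatePoints(P[0],P[1],np.array(uv1,float).reshape(2,1),np.array(uv2,float).reshape(2,1)).ravel(); return X[:3]/X[3]
def mask(im,lo,hi): return cv2.inRange(cv2.cvtColor(im,cv2.COLOR_BGR2HSV),np.array(lo),np.array(hi))
def blobs(m,amin=15):
    cs=cv2.findContours(m,cv2.RETR_EXTERNAL,cv2.CHAIN_APPROX_NONE)[0]
    return sorted([c for c in cs if cv2.contourArea(c)>=amin],key=cv2.contourArea,reverse=True)
def cen(c):
    m=cv2.moments(c); return np.array([m['m10'],m['m01']])/m['m00']
E
python3 - <<'E'
from h import *
print(robot.tip_reach)
T=Cam('top');S=Cam('side')
t=cv2.imread('pics/top0.png');s=cv2.imread('pics/side0.png')
for n,im in(('t',t),('s',s)):
    for k,lo,hi in(('yel',(22,120,120),(34,255,255)),('white',(0,0,165),(180,50,255)),('purp',(120,100,60),(150,255,255)),('black',(0,0,0),(180,255,25))):
        for c in blobs(mask(im,lo,hi),20)[:5]:
            print(n,k,cv2.contourArea(c),cen(c).round(1),np.round(cv2.minAreaRect(c)[1],1),round(cv2.minAreaRect(c)[2],1), np.round(T.plane(cen(c),.032),3) if n=='t' else '')
# disc ellipse, tray rect on top view
g=mask(t,(0,0,120),(180,60,255))
for c in blobs(cv2.morphologyEx(g,cv2.MORPH_CLOSE,np.ones((9,9))),800)[:3]:
    h=cv2.convexHull(c); e=cv2.fitEllipse(h); print('hull',cv2.contourArea(h),e,cv2.boxPoints(cv2.minAreaRect(h)).round(1).tolist(), T.plane(e[0],.034).round(4))
    for p in cv2.boxPoints(cv2.minAreaRect(h)): print(T.plane(p,.054).round(4))
V=np.hstack([cv2.resize(t[180:280,130:270],None,fx=4,fy=4,interpolation=cv2.INTER_CUBIC)]);cv2.imwrite('pics/crop1.png',V)
E
```

```text
0.0726
t yel 170.5 [287.3 150.7] [15. 14.] 90.0 [0.738 0.002 0.032]
t yel 86.0 [342.7 277.6] [12.1 12.5] 63.4 [ 0.455 -0.126  0.032]
t yel 73.0 [246.7 140.6] [ 9. 10.] 90.0 [0.76  0.095 0.032]
t white 12967.5 [361.9 239.1] [130. 128.] 90.0 [ 0.541 -0.168  0.032]
t white 6314.0 [199.4 227. ] [ 57.5 113.4] 80.4 [0.562 0.196 0.032]
t white 1531.0 [287.2 151.3] [44. 43.] 90.0 [0.737 0.002 0.032]
t white 805.5 [  8.6 331. ] [56. 19.] 90.0 [0.325 0.608 0.032]
t white 527.0 [332.9 147.4] [26. 27.] 90.0 [ 0.748 -0.101  0.032]
t purp 38.0 [196.1 216.5] [ 4.8 10.4] 80.5 [0.585 0.204 0.032]
t purp 36.0 [199.1 236.8] [ 4.5 10.6] 78.7 [0.54  0.196 0.032]
t purp 21.5 [297.7 140.7] [13.4  4. ] 48.4 [ 0.762 -0.021  0.032]
t purp 20.5 [298.8 159.2] [ 3.7 13.4] 37.9 [ 0.719 -0.024  0.032]
t purp 20.0 [273.4 155.1] [13.   3.7] 70.0 [0.728 0.033 0.032]
s yel 178.5 [222.9 292.3] [13. 18.] 90.0 
s yel 138.5 [332.8 224.6] [ 9. 18.] 90.0 
s yel 22.5 [312.1 179.5] [3. 8.] 90.0 
s white 19999.0 [288.8 316.9] [190.7 134.9] 6.3 
s white 4196.5 [95.1 30. ] [ 28.5 210.2] 85.9 
s white 3321.0 [213.4 195.4] [106.5 
[... 673 characters left out ...]
.054 ]
hull 13334.0 ((361.722900390625, 239.14913940429688), (129.8028564453125, 131.62570190429688), 133.04962158203125) [[297.0, 174.0], [427.0, 174.0], [427.0, 304.0], [297.0, 304.0]] [ 0.541  -0.1671  0.034 ]
[ 0.6816 -0.0199  0.054 ]
[ 0.6868 -0.3066  0.054 ]
[ 0.4039 -0.3043  0.054 ]
[ 0.3986 -0.0242  0.054 ]
hull 10967.0 ((69.03865051269531, 172.63694763183594), (102.25856018066406, 239.5428009033203), 173.6671600341797) [[-3.5999999046325684, 249.39999389648438], [19.700000762939453, 103.5], [134.1999969482422, 121.69999694824219], [110.9000015258789, 267.6000061035156]] [0.6786 0.4937 0.034 ]
[0.5038 0.6326 0.054 ]
[0.8296 0.6028 0.054 ]
[0.7926 0.3446 0.054 ]
[0.469  0.3809 0.054 ]
```

View pics/crop1.png

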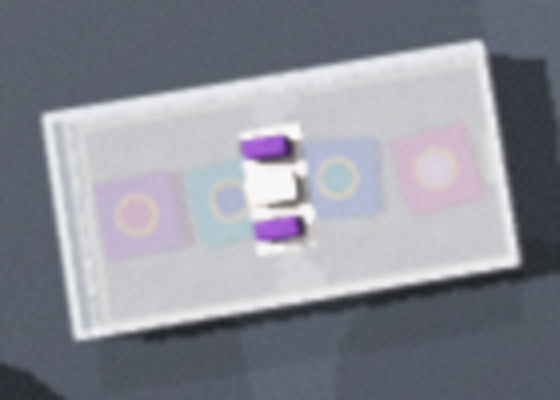

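```bash
cat >> h.py <<'E'
def down(yaw): return [180,0,(yaw+180)%360-180]
def go(p,yaw,j6=None):
    """joint move, tool down; j6: preferred value of the last joint (mod 180)"""
    q=robot.ik(p,down(yaw))
    if q is None: raise RuntimeError('ik')
    q=np.array(q)
    if j6 is not None:
        q[5]=min((c for c in q[5]+np.arange(-3,4)*180 if abs(c)<178),key=lambda c:abs(c-j6))
    robot.goto_joints(list(q))
def fz(): return robot.observe()['ft_force'][2]
class Fr:
    def __init__(s,x,y,yaw): s.o=np.array([x,y]);s.yaw=yaw;a=np.radians(yaw);s.R=np.array([[np.cos(a),-np.sin(a)],[np.sin(a),np.cos(a)]])
    def __call__(s,x,y,z): p=s.o+s.R@np.array([x,y]);return [p[0],p[1],z]
TR=robot.tip_reach
E
python3 - <<'E'
from h import *
T=Cam('top');S=Cam('side')
t=cv2.imread('pics/top0.png');s=cv2.imread('pics/side0.png')
def dark(im,x0,x1,y0,y1,th=75):
    m=np.zeros(im.shape[:2],np.uint8); m[y0:y1,x0:x1]=(im[y0:y1,x0:x1].max(2)<th)*255
    return blobs(m)[0]
db=dark(t,374,402,188,212); ds=dark(s,340,370,280,308)
print('dark',cen(db),cv2.minAreaRect(db),cen(ds),cv2.minAreaRect(ds))
a=T.plane((342.7,277.6),.06);print('a',a,'tri',tri((222.9,290),(342.7,277.6)))
b=T.plane(cen(db),.06);print('b',b,'tri',tri(cen(ds),cen(db)))
print('stand yaw',np.degrees(np.arctan2(b[1]-a[1],b[0]-a[0])), np.hypot(*(b-a)[:2]),(a+b)/2)
m=np.zeros(t.shape[:2],np.uint8);m[190:285,295:425]=(t[190:285,295:425].max(2)<70)*255
c=blobs(m)[0];r=cv2.minAreaRect(c);P=np.array([T.plane(p,.032)for p in cv2.boxPoints(r)]);print('strip',P.round(4).tolist(),P.mean(0),r)
pm=[T.plane(p,.082) for p in((196.1,216.5),(199.1,236.8))];print('btn',pm,np.mean(pm,0),np.degrees(np.arctan2(*(pm[0]-pm[1])[[1,0]])))
w=blobs(mask(t,(0,0,165),(180,50,255)))[1];r=cv2.minAreaRect(cv2.convexHull(w));P=np.array([T.plane(p,.05)for p in cv2.boxPoints(r)]);print('lid',P.round(4).tolist(),P.mean(0),r)
E
```

```text
Traceback (most recent call last):
IndexError: list index out of range
```

```bash
python3 - <<'E'
from h import *
T=Cam('top');S=Cam('side')
t=cv2.imread('pics/top0.png');s=cv2.imread('pics/side0.png')
def dark(im,x0,x1,y0,y1):
    m=np.zeros(im.shape[:2],np.uint8); g=im[y0:y1,x0:x1].max(2).copy()
    m[y0:y1,x0:x1]=cv2.threshold(g,0,255,cv2.THRESH_BINARY_INV+cv2.THRESH_OTSU)[1]
    return blobs(m)[0]
db=dark(t,374,402,188,212); ds=dark(s,340,370,278,308)
print('dark',cen(db),cv2.minAreaRect(db),cen(ds),cv2.minAreaRect(ds))
a=T.plane((342.7,277.6),.06);print('a',a,'tri',tri((222.9,290),(342.7,277.6)))
b=T.plane(cen(db),.06);print('b',b,'tri',tri(cen(ds),cen(db)))
print('stand yaw',np.degrees(np.arctan2(b[1]-a[1],b[0]-a[0])), np.hypot(*(b-a)[:2]),(a+b)/2)
c=dark(t,300,424,195,283);r=cv2.minAreaRect(c);P=np.array([T.plane(p,.032)for p in cv2.boxPoints(r)]);print('strip',P.round(4).tolist(),P.mean(0),r)
pm=[T.plane(p,.082) for p in((196.1,216.5),(199.1,236.8))];print('btn',pm,np.mean(pm,0),np.degrees(np.arctan2(*(pm[0]-pm[1])[[1,0]])))
w=blobs(mask(t,(0,0,165),(180,50,255)))[1];r=cv2.minAreaRect(cv2.convexHull(w));P=np.array([T.plane(p,.05)for p in cv2.boxPoints(r)]);print('lid',P.round(4).tolist(),P.mean(0),r)
E
```

```text
dark [386.58016406 199.74049217] ((387.0243835449219, 199.28048706054688), (20.65069580078125, 14.466531753540039), 6.340191841125488) [354.14489311 294.36460808] ((354.0, 294.5), (25.0, 20.0), 90.0)
a [ 0.45736864 -0.12141545  0.06      ] tri [ 0.45686076 -0.12015522  0.0658334 ]
b [ 0.62747176 -0.21590949  0.06      ] tri [ 0.62728276 -0.21597048  0.05910127]
stand yaw -29.052625567890264 0.19458724287731316 [ 0.5424202  -0.16866247  0.06      ]
strip [[0.5661, -0.0402, 0.032], [0.6317, -0.0735, 0.032], [0.519, -0.2954, 0.032], [0.4546, -0.2613, 0.032]] [ 0.54284687 -0.16761283  0.032     ] ((362.0000305175781, 238.5), (111.96546173095703, 32.648826599121094), 27.758541107177734)
btn [array([0.58194342, 0.19409762, 0.082     ]), array([0.53903029, 0.18632273, 0.082     ])] [0.56048685 0.19021018 0.082     ] 10.26929743891212
lid [[0.6, 0.328, 0.05], [0.6467, 0.0825, 0.05], [0.5221, 0.0585, 0.05], [0.4763, 0.3016, 0.05]] [0.56127825 0.19263098 0.05      ] ((199.2491455078125, 226.96710205078125), (57.53485107421875, 113.4141616821289), 80.36246490478516)
```

```bash
cat >> h.py <<'E'
ST=Fr(0.5425,-0.168,-27.5)
def press(x,y,z0=.065,N=12):
    """closed tips press the stand at (x,y) stand frame; returns tip z"""
    p=ST(x,y,z0+TR); robot.move_pose(p,down(160)) 
    hit=robot.line_to(p[:2]+[TR+.015],vel=.02,guard=N); o=robot.observe(); z=o['tool_pos'][2]-TR
    robot.line_to(p[:2]+[z0+.03+TR],vel=.15)
    print('press',x,y,hit,round(z*1000,2),o['ft_force'].round(1)); return z
E
python3 - <<'E'
from h import *
robot.set_gripper(0)
go(ST(0,80,.2),160)
press(0,80);press(98,40);press(0,-80);press(-98,40)
print(robot.observe()['time'])
E
```

```text
Traceback (most recent call last):
  File "h.py", line 24, in go
    if q is None: raise RuntimeError('ik')
                  ^^^^^^^^^^^^^^^^^^^^^^^^
RuntimeError: ik
```

```bash
python3 - <<'E'
from h import *
for p in (ST(0,80,.2),ST(0,80,.3),[.55,0,.2],[.3,.45,.25],[.55,.1,.15]):
    for yaw in (160,-20,70,-110,0): print(np.round(p,3),yaw,robot.ik(p,[180,0,yaw]) is not None, robot.ik(p,[-180,0,yaw]) is not None,end='; ')
    print()
E
```

```text
[37.482 70.793  0.2  ] 160 False False; [37.482 70.793  0.2  ] -20 False False; [37.482 70.793  0.2  ] 70 False False; [37.482 70.793  0.2  ] -110 False False; [37.482 70.793  0.2  ] 0 False False; 
[37.482 70.793  0.3  ] 160 False False; [37.482 70.793  0.3  ] -20 False False; [37.482 70.793  0.3  ] 70 False False; [37.482 70.793  0.3  ] -110 False False; [37.482 70.793  0.3  ] 0 False False; 
[0.55 0.   0.2 ] 160 True True; [0.55 0.   0.2 ] -20 True True; [0.55 0.   0.2 ] 70 True True; [0.55 0.   0.2 ] -110 True True; [0.55 0.   0.2 ] 0 True True; 
[0.3  0.45 0.25] 160 True True; [0.3  0.45 0.25] -20 True True; [0.3  0.45 0.25] 70 True True; [0.3  0.45 0.25] -110 True True; [0.3  0.45 0.25] 0 True True; 
[0.55 0.1  0.15] 160 True True; [0.55 0.1  0.15] -20 True True; [0.55 0.1  0.15] 70 True True; [0.55 0.1  0.15] -110 True True; [0.55 0.1  0.15] 0 True True;
```

Units: my frame takes mm; scale it to metres.

```bash
sed -i 's/p=s.o+s.R@np.array(\[x,y\])/p=s.o+s.R@np.array([x,y])\/1000/' h.py
python3 - <<'E'
from h import *
robot.set_gripper(0)
go(ST(0,80,.2),160)
print(robot.observe()['time'],robot.observe()['ft_force'])
press(0,80);press(98,40);press(0,-80);press(-98,40)
print(robot.observe()['time'])
E
```

```text
3.8 [0.085945   0.21396739 0.65537791]
press 0 80 True 32.05 [-2.9  1.   9.3]
press 98 40 True 25.44 [-2.6  0.8  7.2]
press 0 -80 True 32.02 [-2.6  2.2  8.4]
press -98 40 True 25.91 [-2.5  2.2  9.1]
15.1333
```

```bash
cat >> h.py <<'E'
def turn(x,deg,j0,ztop=.060,out=0.,zg=.110):
    """grip the knob at stand (x,0), turn it clockwise by deg from last joint j0"""
    robot.set_gripper(.07)
    p=ST(x+out*np.sign(x),0,.2); q=np.array(robot.ik(p,down(0))); yaw=q[5]-j0 # yaw=j1+180-j6
    go(p,yaw,j0); q=robot.observe()['q']
    robot.line_to(p[:2]+[zg],vel=.1)
    f0=robot.observe()['ft_force']
    robot.set_gripper(.0); o=robot.observe(); print('grip',o['gripper_width'],o['gripper_force'],(o['ft_force']-f0).round(1),o['q'][5])
    q=o['q'].copy(); q[5]+=deg; robot.goto_joints(list(q)); o=robot.observe(); print('turned',o['q'][5],(o['ft_force']-f0).round(1),o['torque'].round(2),o['gripper_width'])
    robot.set_gripper(.07); robot.line_to(p[:2]+[.2],vel=.2)
E
python3 - <<'E'
from h import *
turn(-98,215,-150,out=2)
robot.set_gripper(0)
press(-98,40)
print(robot.observe()['time'])
cv2.imwrite('pics/s1.png',robot.grab_frame('side'))
E
```

```text
grip 0.028447910357797195 58.95208954811096 [0.3 3.5 1. ] -150.00034269097102
turned 65.02262039335685 [ -1.8  -5.3 -11.2] [-1.25  0.98  0.01] 0.02797497297778821
press -98 40 True 31.09 [-1.6  0.5  5.9]
27.65
```

View pics/s1.png

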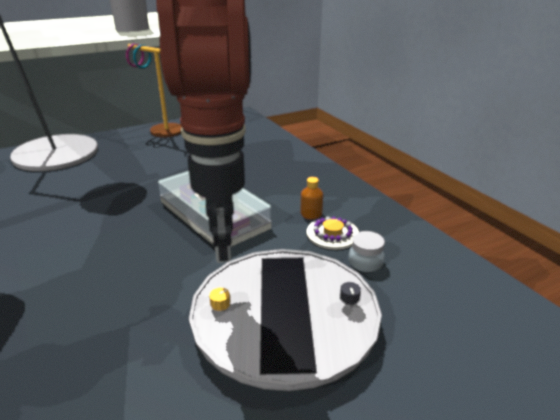

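The knob went down as expected; about 1.1 mm remains at foot_a. The stand is slightly shifted (brass knob now at (220,300)).

```bash
python3 - <<'E'
from h import *
turn(-98,38,-20,out=0)
robot.set_gripper(0)
press(-98,40)
turnz=press(98,40)
turn(98,220,-150,out=2)
robot.set_gripper(0)
press(98,40);press(-98,40);press(0,80)
print(robot.observe()['time'])
E
```

```text
grip 0.027697727513017738 58.765811920166016 [-0.8  5.9  5. ] -19.998635529787176
turned 18.012581494746584 [-3.8 -9.6 -1.3] [-2.01  1.11 -0.02] 0.027941014015378483
press -98 40 True 31.96 [-1.5  0.7  6.1]
press 98 40 True 25.01 [-2.2  0.3  7.7]
grip 0.02855916580622468 58.986766934394836 [-4.5 -5.6  1.2] -150.00399180254917
turned 69.99052307514137 [  6.3  -5.4 -14.9] [-0.79 -1.48  0.11] 0.028404775694541272
press 98 40 True 30.64 [-2.6  1.2  8. ]
press -98 40 True 31.92 [-1.9  0.3  6.3]
press 0 80 True 32.05 [-1.6  0.2  6.5]
56.9
```

```bash
python3 - <<'E'
from h import *
turn(98,56,-30,out=0)
robot.set_gripper(0)
press(98,40);press(-98,40);press(0,80);press(0,-80)
print(robot.observe()['time'])
E
```

```text
grip 0.028031537281019054 58.85376155376434 [  0.4 -12.2   5. ] -30.00214910102833
turned 25.8849514429658 [ 1.  -4.5 -9.9] [-0.81 -0.34  0.01] 0.027735853411700328
press 98 40 True 31.94 [-2.7  1.7  6.3]
press -98 40 True 31.9 [-1.1  1.1  6.5]
press 0 80 True 32.05 [-1.9 -0.4  6.4]
press 0 -80 True 32.05 [-0.7  1.3  6.1]
73.5583
```

```bash
cat >> h.py <<'E'
TY=Fr(0.561,0.191,10.5)
def st(l=''):
    o=robot.observe(); print(l,'t',round(o['time'],1),'w',round(o['gripper_width'],4),'gf',round(o['gripper_force'],1),'f',o['ft_force'].round(1),'p',o['tool_pos'].round(4)); return o
E
python3 - <<'E'
from h import *
robot.set_gripper(.08)
go(TY(0,0,.22),TY.yaw+90,-80)
robot.line_to(TY(0,0,.126),vel=.1); st('down')
robot.set_gripper(0.0); st('pinched')
robot.line_to(TY(0,0,.150),vel=.05); st('up24')
cv2.imwrite('pics/s2.png',robot.grab_frame('side'))
E
```

```text
down t 77.0 w 0.0799 gf 0.0 f [0.1 0.5 0.2] p [0.5615 0.1911 0.1269]
pinched t 77.5 w 0.0379 gf 63.0 f [-3.8 -1.3 14. ] p [0.5618 0.1911 0.1282]
up24 t 78.1 w 0.0378 gf 60.5 f [ 0.2  0.2 -3.1] p [0.561  0.191  0.1499]
```

View pics/s2.png

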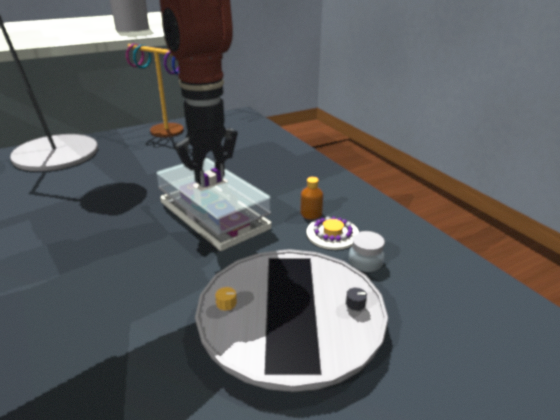

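The cover is off the tray, held level, with the tray clear below.

```bash
python3 - <<'E'
from h import *
robot.line_to(TY(0,0,.19),vel=.15); st('up')
robot.line_to(TY(-155,0,.19),vel=.2); st('aside')
print(robot.line_to(TY(-155,0,.108),vel=.06,guard=6)); st('set')
robot.set_gripper(.075); st('rel')
p=robot.observe()['tool_pos']
robot.line_to([p[0],p[1],.2],vel=.2)
robot.goto_joints([-35,*robot.observe()['q'][1:]])
for n in('top','side'):cv2.imwrite(f'pics/{n}3.png',robot.grab_frame(n))
E
```

```text
up t 78.6 w 0.0378 gf 60.7 f [ 0.4 -0.6 -3.6] p [0.5613 0.191  0.1899]
aside t 79.5 w 0.038 gf 60.7 f [ 0.  -0.5 -3.1] p [0.409  0.1628 0.1897]
True
set t 80.7 w 0.0379 gf 62.7 f [-2.9 -0.8  8.9] p [0.4083 0.1628 0.1142]
rel t 81.1 w 0.0752 gf 0.0 f [-0.4  0.8 -0.6] p [0.4075 0.1627 0.113 ]
```

View pics/top3.png

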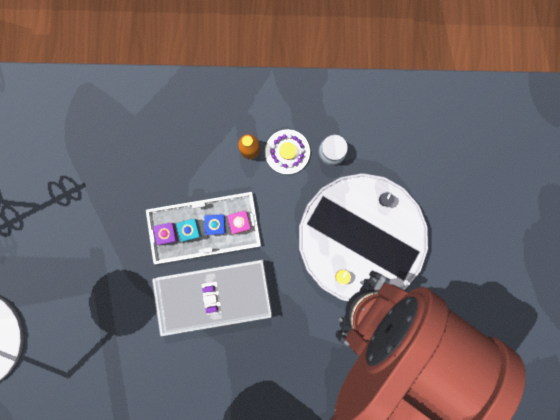

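The cover stands aside, level at (212,299). The open tray holds violet (165,233), teal (188,230), blue (214,225) and pink (239,222). Next I measure the boxes and stand.

```bash
cat >> h.py <<'E'
COL={'a':(134,148),'d':(84,98),'b':(108,124),'c':(152,172)}
def boxes(im,zt,roi):
    """top-view centres and side angle of the boxes with tops at zt; roi x0,x1,y0,y1 px"""
    T=Cam('top');out={};x0,x1,y0,y1=roi
    for k,(l,h) in COL.items():
        m=np.zeros(im.shape[:2],np.uint8);m[y0:y1,x0:x1]=mask(im,(l,90,60),(h,255,255))[y0:y1,x0:x1]
        bs=blobs(cv2.morphologyEx(m,cv2.MORPH_CLOSE,np.ones((5,5))),60)
        if not bs: continue
        r=cv2.minAreaRect(cv2.convexHull(bs[0])); P=np.array([T.plane(p,zt)[:2] for p in cv2.boxPoints(r)])
        e=P[1]-P[0];an=(np.degrees(np.arctan2(e[1],e[0]))+45)%90-45
        out[k]=(P.mean(0),an,np.linalg.norm(e),np.linalg.norm(P[2]-P[1]),r[0])
    return out
def stand(im):
    T=Cam('top');g=im[190:290,295:430].max(2)
    m=np.zeros(im.shape[:2],np.uint8);m[190:290,295:430]=(g<80)*255
    c=max(blobs(m,300),key=cv2.contourArea);r=cv2.minAreaRect(c);P=np.array([T.plane(p,.032)[:2]for p in cv2.boxPoints(r)])
    e=max((P[1]-P[0],P[2]-P[1]),key=np.linalg.norm);e=e*np.sign(e[1])
    return P.mean(0),np.degrees(np.arctan2(e[1],e[0]))-90,r
E
python3 - <<'E'
from h import *
im=cv2.imread('pics/top3.png')
for k,v in boxes(im,.034,(140,265,190,265)).items(): print(k,*[np.round(x,3) for x in v])
print(stand(im))
E
```

```text
a [0.545 0.273] 12.409 0.046 0.043 [164.327 233.635]
d [0.554 0.222] 16.385 0.047 0.045 [187.519 229.904]
b [0.569 0.163] 1.051 0.045 0.045 [214. 224.]
c [0.574 0.108] 15.145 0.045 0.044 [238.618 221.971]
(array([ 0.54409146, -0.17021527]), np.float64(-29.466337154162154), ((363.1787414550781, 237.9792938232422), (111.5714340209961, 31.743867874145508), 30.256441116333008))
```

```bash
sed -i 's/^ST=.*/ST=Fr(0.5435,-0.169,-29)/' h.py; cat >> h.py <<'E'
SLOT={'a':81,'d':27,'b':-27,'c':-81}
def look(roi=(130,290,180,275)): return boxes(robot.grab_frame('top'),.034,roi)
def pick(k):
    b=look()[k]; p=[*b[0]]; print(k,b[0].round(4),round(b[1],1))
    go(p+[.17],b[1]+90,-80); robot.set_gripper(.064)
    robot.line_to(p+[.085],vel=.12); robot.set_gripper(0); o=st('grip')
    if not .040<o['gripper_width']<.048: raise SystemExit('bad grip')
    robot.line_to(p+[.17],vel=.2); st('lift')
def place(k,zp=.113):
    go(ST(0,SLOT[k],.17),ST.yaw+90,-80); o=st('over')
    if not .040<o['gripper_width']<.048: raise SystemExit('lost')
    hit=robot.line_to(ST(0,SLOT[k],zp-.004),vel=.06,guard=5); o=st('set %s'%hit)
    robot.set_gripper(.06); p=o['tool_pos']; robot.line_to([p[0],p[1],.17],vel=.25)
E
python3 - <<'E'
from h import *
pick('c');place('c')
cv2.imwrite('pics/top4.png',robot.grab_frame('top'))
E
```

```text
c [0.5743 0.1081] 15.1
grip t 85.5 w 0.0427 gf 61.6 f [-0.2 -0.3  6.5] p [0.5752 0.1081 0.0864]
lift t 86.1 w 0.0428 gf 60.8 f [ 0.7 -1.1 -1.7] p [0.5741 0.1081 0.1691]
over t 87.5 w 0.043 gf 60.9 f [-0.1 -0.3 -0.5] p [ 0.5045 -0.2389  0.1697]
set True t 88.3 w 0.0427 gf 61.8 f [-1.9  1.1  8.1] p [ 0.5038 -0.2395  0.1144]
```

View pics/top4.png

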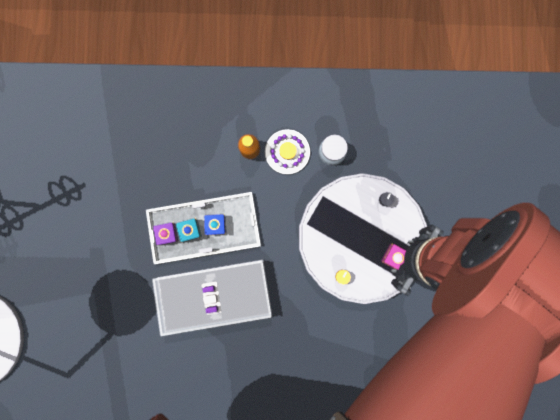

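The pink box sits in the lower end of the strip at (397,257), and the other three are unchanged in the tray. Continuing.

```bash
python3 - <<'E'
from h import *
for k in 'bda': pick(k);place(k)
robot.goto_joints([58.001, 5.964, 5.575, 89.605, 0, -77])
st()
cv2.imwrite('pics/top5.png',robot.grab_frame('top'));cv2.imwrite('pics/side5.png',robot.grab_frame('side'))
E
python3 -c "
import cv2,numpy as np
a=cv2.imread('pics/top5.png')[170:350,100:440];b=cv2.imread('pics/side5.png')[150:390,60:400]
cv2.imwrite('pics/c5.png',np.vstack([a,b]))"
```

```text
b [0.5681 0.163 ] 4.9
grip t 92.0 w 0.0425 gf 62.7 f [-0.2 -0.4  5.6] p [0.569  0.163  0.0864]
lift t 92.6 w 0.0426 gf 61.9 f [ 0.3 -0.3 -1.4] p [0.5678 0.1629 0.1691]
over t 93.9 w 0.0426 gf 61.8 f [ 0.6 -1.5 -1.1] p [ 0.5306 -0.1916  0.1697]
set True t 94.8 w 0.043 gf 63.0 f [-2.   1.1  7.6] p [ 0.53   -0.1924  0.1144]
d [0.5544 0.2217] 16.4
grip t 98.4 w 0.0428 gf 62.8 f [-0.8 -0.2  7.2] p [0.5553 0.2219 0.0865]
lift t 99.0 w 0.0427 gf 61.9 f [-0.5  0.2 -1.8] p [0.5541 0.2217 0.1691]
over t 100.4 w 0.0431 gf 61.9 f [-0.1  0.7 -0.8] p [ 0.5567 -0.1444  0.1697]
set True t 101.2 w 0.0427 gf 62.7 f [-1.6  0.8  5.3] p [ 0.5561 -0.1452  0.1144]
a [0.5452 0.2735] 12.4
grip t 104.9 w 0.0427 gf 62.6 f [-0.4 -0.2  6. ] p [0.546  0.2737 0.0865]
lift t 105.5 w 0.0425 gf 61.8 f [ 0.3  0.  -0.7] p [0.5449 0.2734 0.1691]
over t 106.9 w 0.0431 gf 61.8 f [ 0.  -0.2 -0.6] p [ 0.5828 -0.0971  0.1697]
set True t 107.7 w 0.0431 gf 62.6 f [-0.7  0.5  6.6] p [ 0.5823 -0.098   0.1144]
 t 111.1 w 0.06 gf 0.0 f [ 0.4 -0.4  0. ] p [0.2013 0.5652 0.3037]
```

View pics/c5.png

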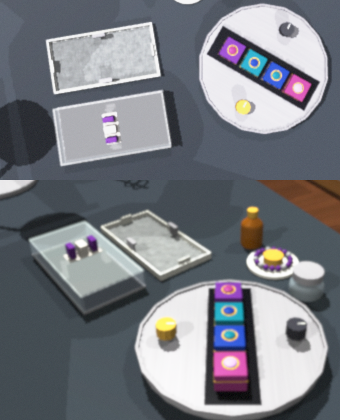

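All four boxes lie flat in a row on the strip; the tray is empty and the cover is beside it. Now the cover goes back.

```bash
python3 - <<'E'
from h import *
robot.set_gripper(.078)
go(TY(-155,0,.2),TY.yaw+90,-80)
robot.line_to(TY(-155,0,.1135),vel=.1); robot.set_gripper(0); st('pinch')
robot.line_to(TY(-155,0,.19),vel=.12); st('up')
o=st()
if .034<o['gripper_width']<.044:
    robot.line_to(TY(0,0,.19),vel=.2); st('over')
    robot.line_to(TY(0,0,.158),vel=.1)
    print(robot.line_to(TY(0,0,.122),vel=.03,guard=12)); st('down')
cv2.imwrite('pics/s6.png',robot.grab_frame('side')[130:300,120:320])
E
python3 -c "
import cv2;a=cv2.imread('pics/s6.png');cv2.imwrite('pics/s6b.png',cv2.resize(a,None,fx=3,fy=3))"
```

```text
pinch t 114.7 w 0.0378 gf 61.8 f [-6.8 -1.4 16.1] p [0.4091 0.1628 0.1154]
up t 115.5 w 0.0381 gf 60.8 f [ 0.1 -0.4 -3.5] p [0.4082 0.1627 0.1891]
 t 115.5 w 0.0381 gf 60.8 f [ 0.1 -0.4 -3.5] p [0.4082 0.1627 0.1891]
over t 116.5 w 0.0377 gf 60.8 f [ 0.4  0.2 -3.6] p [0.56   0.191  0.1893]
True
down t 117.8 w 0.0375 gf 62.5 f [-2.8  0.8  7.4] p [0.5608 0.191  0.1296]
```

View pics/s6b.png

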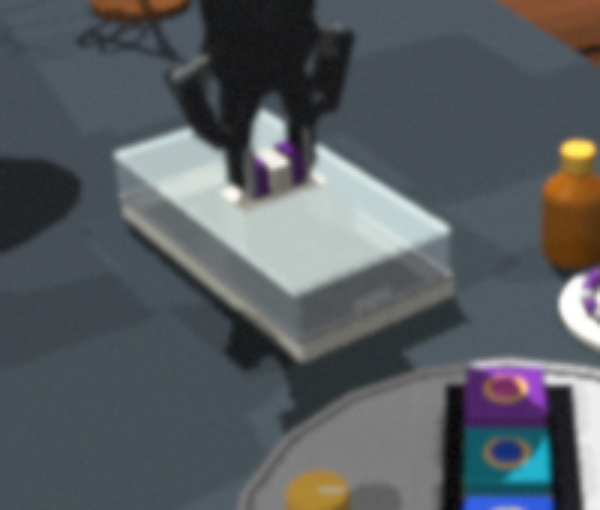

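The cover is seated square on the tray walls. I'll release it and compare with the starting picture.

```bash
python3 - <<'E'
from h import *
robot.set_gripper(.078); p=robot.observe()['tool_pos']; robot.line_to([p[0],p[1],.22],vel=.15)
robot.goto_joints([58.001, 5.964, 5.575, 89.605, 0, -77])
st()
t=robot.grab_frame('top');s=robot.grab_frame('side')
t0=cv2.imread('pics/top0.png');s0=cv2.imread('pics/side0.png')
for im in(t0,t):
    print([ (cen(c).round(1).tolist(),cv2.contourArea(c)) for c in blobs(mask(im[200:260,180:220],(120,100,60),(150,255,255)),15)])
for im in(s0,s):
    print([ (cen(c).round(1).tolist(),cv2.contourArea(c)) for c in blobs(mask(im[165:205,185:235],(120,100,60),(150,255,255)),15)])
for im in (t0,t): 
    print(cv2.minAreaRect(cv2.convexHull(blobs(mask(im[180:280,130:270],(0,0,165),(180,50,255)))[0])))
for k,v in boxes(t,.062,(300,425,180,300)).items(): print(k,*[np.round(x,3) for x in v])
R=lambda i:cv2.resize(i[150:280,130:290],None,fx=2.4,fy=2.4)
cv2.imwrite('pics/c7.png',np.vstack([np.hstack([R(s0),R(s)]),cv2.resize(np.hstack([t0[180:280,130:270],t[180:280,130:270]]),(768,270))]))
E
```

```text
t 121.0 w 0.0779 gf 0.0 f [ 0.2  0.5 -0.3] p [0.2014 0.5651 0.3036]
[([16.1, 16.5], 38.0), ([19.1, 36.8], 36.0)]
[([15.9, 16.8], 38.0), ([19.1, 37.0], 36.0)]
[([16.9, 23.6], 63.0), ([34.9, 16.4], 35.5)]
[([17.1, 22.7], 43.5), ([34.6, 16.9], 41.0)]
((69.24913024902344, 46.96712875366211), (57.53485107421875, 113.4141616821289), 80.36246490478516)
((69.13337707519531, 47.308082580566406), (57.70474624633789, 113.52240753173828), 80.6279067993164)
a [ 0.582 -0.097] -29.471 0.048 0.049 [331.775 219.744]
d [ 0.555 -0.144] -26.032 0.049 0.048 [353.4 232.2]
b [ 0.529 -0.19 ] -29.385 0.049 0.052 [374.715 244.623]
c [ 0.503 -0.237] -28.481 0.049 0.052 [396.459 257.159]
```

View pics/c7.png

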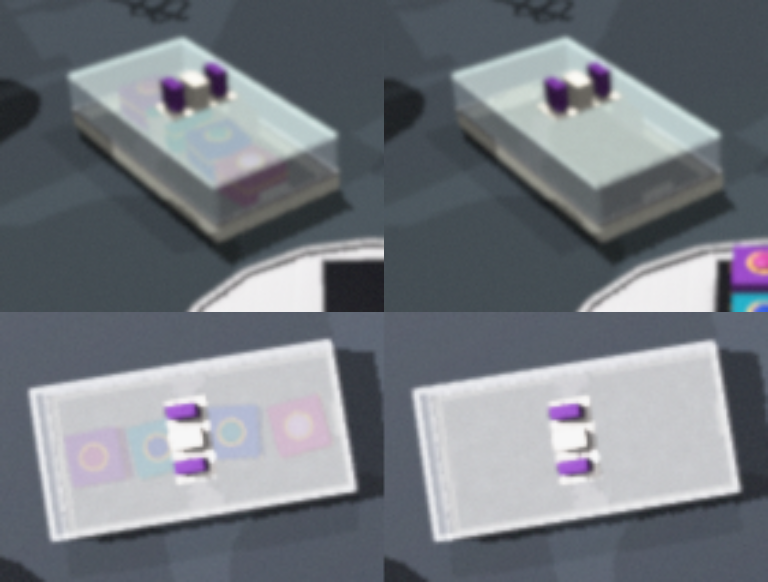

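Cover, buttons and outline match the starting picture within a third of a pixel in the top view, and all four boxes lie in the row.

```bash
python3 -c "
from plant import robot
print(robot.job_done())"
```

```text
the job is handed in; nothing more can be done
None
```

The job is handed in at about 121 s of the 210 s, verdict not shown: the stand is level (both screw feet read about 0.1 mm short), all four jewel boxes lie flat in a row on it, and the cover is back on the empty tray, looking latched with both buttons out.

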